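# Press a panel against the jig fence with a bench quick clamp

### The job

Use the quick clamp bolted to the jig to press the black panel flush against the fence: pump the clamp's trigger until the panel is there, then press the release lever so that the jaw slides all the way back home, leaving the panel flush. Work only the trigger and the release lever, do not push the panel or the jaw yourself, and leave the other things on the bench alone.

Things in the scene. Friction and masses are not known exactly. Their poses are not given: they have to be found in the camera images.
- trigger_top (a point): Centre of the upper face of the clamp's trigger, a grey plastic paddle 60 mm long and 36 mm wide at the rear (far from the fence) of the clamp, 119 mm above the bench at rest. Press it straight down from above with closed fingers: it pivots 85 mm towards the fence, its centre sinks 43 mm in a full stroke (2 to 14 N), moving under 10 mm sideways, and springs back up when let go.
- trigger (a joint): Angle of the trigger mechanism, rad: 0 up, 0.5 full stroke. A stroke past 0.4 (35 mm down) advances the jaw by one held 12 mm tooth; while pressed the jaw stands up to 20 mm past its last tooth. Let it rise fully between strokes. With the panel hard on the fence it stops early and an overload spring lets the paddle go on down at 17 to 23 N, harmlessly. 2 to 4 strokes are needed; more do no harm.
- release_top (a point): Centre of the upper face of the release lever's tab, a level steel plate 30 mm long (along the push direction) and 36 mm wide at the jaw end of the clamp, 76 mm above the bench, 174 mm from the trigger's point in the push direction. Pressed straight down 8 mm or more (stop at 10 to 14 mm, 2 to 6 N) it frees the ratchet; kept down for 1 to 2 s, a spring draws the jaw fully home. Let go, it springs up.
- jaw_head: The clamp's jaw: steel plate 80 mm wide, 16 mm thick, top 45 mm above the bench, on the front of a sliding bar. Origin at bench height under the middle of its pushing face; x is the push direction. It starts fully home, its face 20 mm ahead of the release tab's centre, and can travel 66 mm. A ratchet holds it at each 12 mm tooth until released.
- panel: Loose black plastic equipment panel, 110 (x) by 150 (y) by 22 mm, about 0.35 kg, with a bright slot in its top, lying on the jig's plywood board (13 mm thick) between jaw and fence. Origin at the centre of its underside; x is the push direction, to about 3 degrees.
- fence: Aluminium fence bar bolted across the board, 20 (x) by 180 (y) by 30 mm. Origin at the centre of its underside; x is the push direction. The panel is flush when its origin is 65 mm from the fence's along x; it starts 14 to 22 mm short of that.
- tape: Bystander: tape roll, 100 mm across, 45 mm high. Leave it.
- spare_clamp: Bystander: a loose hand quick clamp, 280 mm long, lying flat on the bench; not the one to use. Leave it.
- driver_tool: Bystander: a screwdriver lying on the bench. Leave it.
Not all that is in view belongs to the job. What is shaped like the panel but green is not meant.

How it is judged (in metres and radians):
On the way:
1. The jaw has pushed the panel flush against the fence (gap under 6 mm, square to 10 degrees), and is more than 8 mm out (x of panel in the frame of fence above -0.071 m and angle between the x axis of panel and the x axis of fence, either way round below 0.175 rad and distance of jaw_head from where it was at the start of the episode above 0.008 m), for 0.2 s.
At the end, for the whole second after the job is handed in: The panel lies flush against the fence (gap under 6 mm, square to 10 degrees) at rest, and the jaw is back home (within 6 mm) (distance of jaw_head from where it was at the start of the episode below 0.006 m and x of panel in the frame of fence above -0.071 m and angle between the x axis of panel and the x axis of fence, either way round below 0.175 rad and linear speed of panel below 0.02 m/s); the robot touches nothing.
It fails at once if the robot pushes the panel itself (contact force between any of the arm, the fingers and panel above 1 N).
It fails at once if the robot pushes the jaw itself (contact force between any of the arm, the fingers and jaw_head above 1 N).
It fails at once if a bystander is moved by more than 30 mm (distance of any of tape, spare_clamp, driver_tool from where it was at the start of the episode above 0.03 m).
It also fails if it takes over 54 s, if anything falls off the work surface, if the arm or the gripper's body presses on something with over 40 N, if the wrist force passes 120 N, or if a joint passes its speed limit or range.

### The arm

A 6-joint arm with a two-finger parallel gripper is mounted at the origin on the work surface. World frame = base frame: x ahead of the robot, y to its left, z up, the work surface at z = 0. Lengths are in mm, angles in rad, forces in N, time in s.
With the tool pointing down it reaches from about 275 to 825 mm from the base axis. Payload 4.9 kg.
Tool frame: the origin (TCP) lies at the very end of the fingers, on their centre line; the grasp point (between the pads) lies 19 mm behind it; z points along the fingers, y is the direction in which the jaws open and shut (so a half turn about z gives the same grasp; the last joint's range is limited). The gripper opens to 85 mm and grips with 20 to 120 N. Pads are 22 mm wide; open, the fingers measure 114 mm over their backs; the gripper's body (76 mm by 85 mm) begins 54 mm behind the grasp point. The pads swing forward as they close: fully open they stand 13 mm farther back than shut.
Start: joints at [-1.396, 0.326, -0.193, 1.052, 0, 1.437], TCP at [167.166, -523.998, 231.281] pointing down, gripper open.
Joint ranges: [-2.65, 2.65], [-0.97, 1.79], [-1.3, 1.35], [-1.93, 2.1], [-1.47, 1.37], [-3.14, 3.14]. Speed limits (rad/s): [2.57, 2.57, 3.14, 3.14, 3.14, 3.14].

### API

Orientations are given as [roll, pitch, yaw] about the fixed x, y, z axes, in that order (R = Rz(yaw) Ry(pitch) Rx(roll)).
In Python, from bench import bot, solve_ik, imaging gives the robot as it stands. Calls block until the motion is done:
- bot.move_ptp(position, orientation): joint-space move of the TCP to a pose.
- bot.movel(position, rot=None, max_speed=150, threshold=None): straight line of the TCP; rot=None keeps the orientation; max_speed is the mean speed in mm/s. With threshold (N) it stops when the force on the tool has changed by that much, and returns True; else False.
- bot.move_j(angles): joint-space move.
- bot.grip(opening, effort=None): opening from 0.0 (shut) to 1.0 (fully open); effort is the grip in N (None keeps the last); returns when the fingers have stopped.
- bot.dwell(seconds).
- solve_ik(position, orientation): joint angles nearest the present ones, or None.
- bot.get_state(): the state.
- imaging.capture(name): name is "scene" or "side" or "wrist"; returns the picture (400x640x3 uint8, blue, green, red); there is no depth.
- imaging.camera_model(name): a dict with "K" (3x3 intrinsics, pixels), "position" and "rotation" of the camera in the world. Camera axes: x right, y up, looking along -z (the intrinsics and any distortion apply to the point x, -y, -z); pixel columns grow to the right and rows downward; lengths in mm; the calibration is good to about 2 mm. A picture is of the moment at which its call begins: read the wrist's pose just before it. camera_model takes no time and is no camera call; for the wrist camera it gives the pose at the moment of the call.
A pose or a line that the arm cannot do raises bot.IKError and nothing moves.
- bot.sign_off(): hands the job in, once; it reports no verdict.
The state is a dict: "t": time; "qpos": joint angles; "joint_velocities": joint speeds; "effort": joint torques, N m; "tcp_pos": TCP position; "orientation": TCP orientation; "contact_force": force on the tool from outside, world axes, zero at the start; "wrist_torque": the same for the moment, N m; "opening": opening from 0.0 (shut) to 1.0 (fully open).
Only numpy, scipy, OpenCV 4.12 (cv2) and the standard library are available. Lean on these libraries where they do the work, as an engineer would, in place of code of your own. Each camera call takes 0.05 s, during which the arm holds its last target. There are 200 camera calls.

## Working session

There is one attempt and no reset: what is moved stays moved. The work goes in short steps, each a Python script; the robot and the scene stay as the last script left them, time stands still between calls to the robot, and variables do not carry over. Pictures are saved under pics/ and viewed, about 8 in all and at most 12, crops included, and the job is handed in when it is done.

```bash
mkdir -p pics; ls
python3 - <<'E'
from bench import bot, imaging
import cv2
for n in("scene","side"):
    cv2.imwrite(f"pics/{n}0.png",imaging.capture(n)); m=imaging.camera_model(n); print(n,m)
print(bot.get_state()["t"],bot.get_state()["orientation"])
E
```

```text
pics
scene {'K': array([[471.98833299,   0.        , 321.68303905],
       [  0.        , 471.98833299, 197.77801757],
       [  0.        ,   0.        ,   1.        ]]), 'position': array([1069.20434288,  469.97254414, 1223.78850604]), 'rotation': array([ 0.54230395, -0.01285034,  2.39950499])}
side {'K': array([[509.32306553,   0.        , 325.58719548],
       [  0.        , 509.32306553, 198.12802978],
       [  0.        ,   0.        ,   1.        ]]), 'position': array([ 21.68304541, 704.28839538, 854.9630103 ]), 'rotation': array([ 0.88431835,  0.0143642 , -2.4932402 ])}
0.1 [-3.14003871e+00 -2.20831126e-04  3.08738066e-01]
```

View pics/scene0.png

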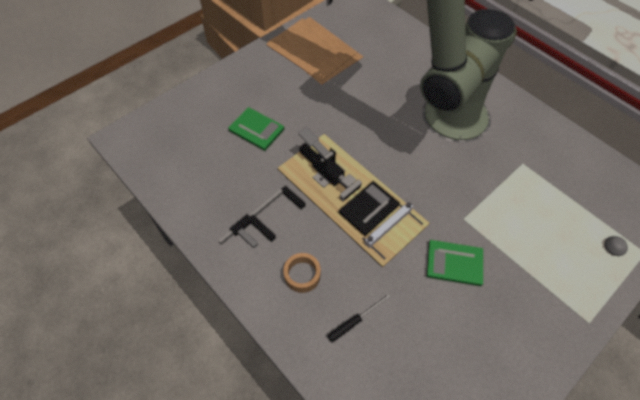

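View pics/side0.png

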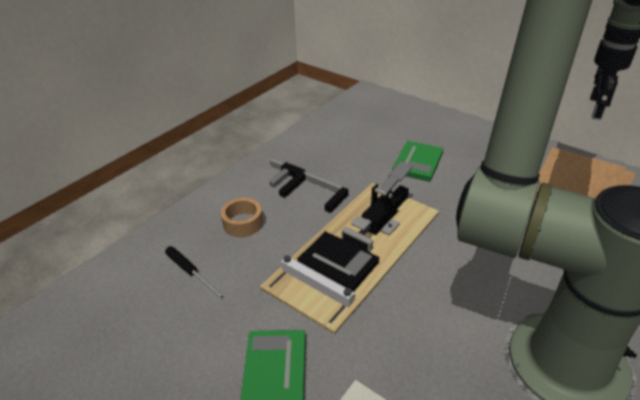

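The scene picture shows the jig board at about (352,197), with the fence at about (390,224), the panel at (370,208) and the trigger at about (315,142). I'll enlarge both views.

```bash
cat > h.py <<'E'
import numpy as np, cv2
from scipy.spatial.transform import Rotation as Ro
from bench import bot, imaging, solve_ik
def mat(m):
    r=np.array(m["rotation"]); return r if r.shape==(3,3) else Ro.from_euler("xyz",r).as_matrix()
def ray(m,px):
    u=np.linalg.solve(m["K"],[px[0],px[1],1]); d=mat(m)@(u*[1,-1,-1]); return np.array(m["position"]),d
def at(m,px,z):
    p,d=ray(m,px); return p+d*(z-p[2])/d[2]
def proj(m,P):
    c=mat(m).T@(np.array(P)-m["position"])*[1,-1,-1]; q=m["K"]@c; return q[:2]/q[2]
E
python3 - <<'E'
import cv2,numpy as np
a=cv2.imread("pics/scene0.png")[115:275,265:435]; b=cv2.imread("pics/side0.png")[155:335,255:445]
cv2.imwrite("pics/sc.png",cv2.resize(a,None,fx=3.5,fy=3.5,interpolation=2)); cv2.imwrite("pics/sd.png",cv2.resize(b,None,fx=3.2,fy=3.2,interpolation=2))
E
```

```text
(no output)
```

View pics/sc.png

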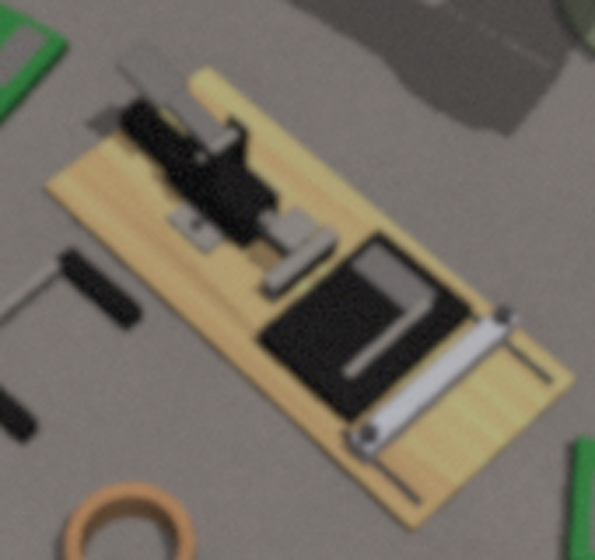

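View pics/sd.png

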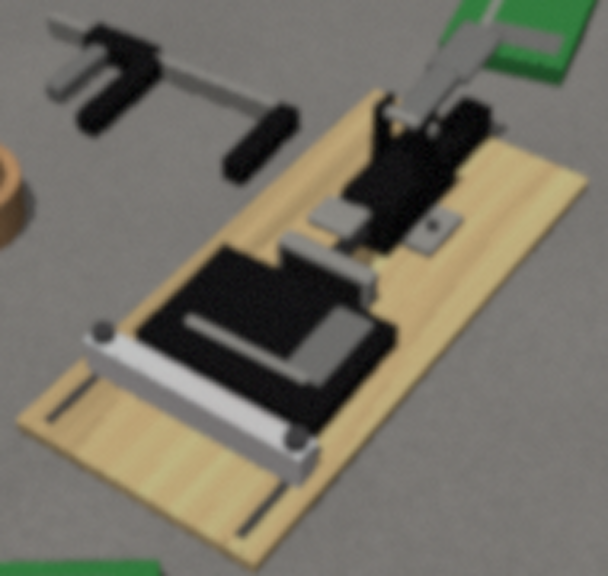

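Run:
```python
from h import *
np.set_printoptions(precision=1,suppress=True)
S=imaging.camera_model("scene");D=imaging.camera_model("side")
s=lambda x,y:(265+x/3.5,115+y/3.5); d=lambda x,y:(255+x/3.2,155+y/3.2)
for n,a,b,z in [("trig",(155,80),(460,55),119),("tab",(290,230),(340,217),76),("bolt1",(368,432),(102,330),48),("bolt2",(503,317),(296,436),48),
 ("boardFarL",(412,528),(20,420),13),("boardNearR",(573,378),(255,568),13),("boardback",(48,185),(380,92),13),("boardback2",(207,68),(588,180),13)]:
    print(n,at(S,s(*a),z),at(D,d(*b),z))
```

```text
trig [ 496.2 -188.2  119. ] [ 489.2 -188.9  119. ]
tab [495.3 -21.6  76. ] [485.7 -24.   76. ]
bolt1 [568.4 144.7  48. ] [569.  141.4  48. ]
bolt2 [410.4 145.8  48. ] [408.3 139.   48. ]
boardFarL [587.8 217.3  13. ] [582.8 213.7  13. ]
boardNearR [391.2 214.7  13. ] [384.8 215.3  13. ]
boardback [ 590.4 -226.9   13. ] [ 583.9 -232.8   13. ]
boardback2 [ 395.8 -229.6   13. ] [ 390.4 -234.    13. ]
```

Run:
```python
from h import *
for y in (np.pi/2,-np.pi/2):
    print(y,[solve_ik(p,[np.pi,0,y]) for p in ([490,-191,260],[490,-19,62])])
bot.grip(0.0)
y=min((np.pi/2,-np.pi/2),key=lambda y:abs((lambda q:9 if q is None else q[5])(solve_ik([490,-191,260],[np.pi,0,y]))))
bot.move_ptp([490,-140,300],[np.pi,0,y])
bot.dwell(0.2)
m=imaging.camera_model("wrist");im=imaging.capture("wrist")
import pickle;pickle.dump(m,open("w.pkl","wb"))
cv2.imwrite("pics/w0.png",im); print(y,m,bot.get_state()["t"])
for P in([491,-191,119],[490,-19,76]):print(proj(m,P))
```

```text
1.5707963267948966 [array([-0.5120878 ,  0.26363749, -0.20466476,  1.10249408,  0.        ,
        1.05870852]), array([-0.1894167 ,  0.40855213, -0.56829485,  0.59394935,  0.        ,
        1.38137962])]
-1.5707963267948966 [array([-0.5120878 ,  0.26363749, -0.20466476,  1.10249408,  0.        ,
       -2.08288413]), array([-0.1894167 ,  0.40855213, -0.56829485,  0.59394935,  0.        ,
       -1.76021303])]
1.5707963267948966 {'K': array([[356.82382842,   0.        , 313.18816086],
       [  0.        , 356.82382842, 197.57639552],
       [  0.        ,   0.        ,   1.        ]]), 'position': array([489.47907262, -58.47804985, 442.29766483]), 'rotation': array([-3.25366334e-01,  1.63859652e-03,  5.89827378e-06])} 2.9583
[315.28585175 220.32053235]
[314.38451998  32.74977344]
```

View pics/w0.png

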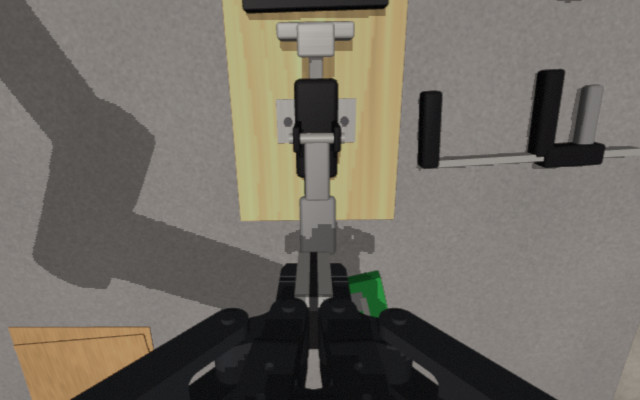

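The wrist picture shows the paddle spanning x 301–335, y 197–251, centred at (317.5,224). The release tab spans x 298–334, y 22–56, centred at (315.5,39). Both are within 6 px of the predictions. I'll pump with one stroke first.

Run:
```python
from h import *
import pickle
np.set_printoptions(precision=1,suppress=True)
m=pickle.load(open("w.pkl","rb"))
T=at(m,(317.5,224),119);R=at(m,(315.5,39),76);print(T,R,R-T)
assert abs(np.linalg.norm((R-T)[:2])-174)<10
x,y=T[:2]; o=[np.pi,0,np.pi/2]
bot.move_ptp([x,y,150],o)
f0=bot.get_state()["contact_force"]
hit=bot.movel([x,y,100],max_speed=60,threshold=2.0);print("touch",hit,bot.get_state()["tcp_pos"])
def down():
    h=bot.movel([x,y,77],max_speed=80,threshold=32); s=bot.get_state(); print(h,s["tcp_pos"],s["contact_force"]-f0,s["t"])
down(); bot.dwell(0.2)
cv2.imwrite("pics/s1.png",cv2.resize(imaging.capture("side")[155:335,255:445],None,fx=3.2,fy=3.2))
bot.movel([x,y,126],max_speed=120);bot.dwell(.2)
```

```text
[ 493.2 -194.9  119. ] [491.1 -24.4  76. ] [ -2.1 170.5 -43. ]
touch True [ 492.7 -194.8  112.3]
False [ 494.4 -194.7   78.9] [-2.1  2.8 15.1] 4.8667
```

View pics/s1.png

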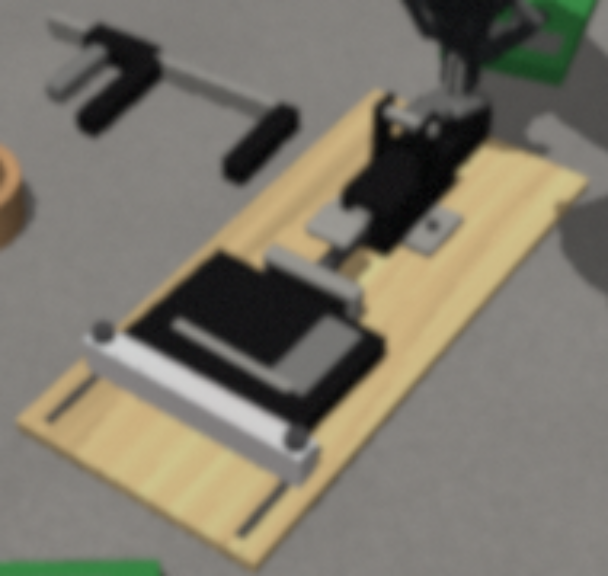

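The first stroke worked. The jaw and the panel have moved towards the fence, and the panel's rear edge went from (225,248) to (218,253) in the crop. Three more strokes follow.

Run:
```python
from h import *
np.set_printoptions(precision=1,suppress=True)
x,y=493.2,-194.9
f0=bot.get_state()["contact_force"]
for k in range(3):
    h=bot.movel([x,y,76],max_speed=90,threshold=32); s=bot.get_state(); print(h,s["tcp_pos"],s["contact_force"]-f0,s["t"])
    bot.dwell(.4); s=bot.get_state(); print(s["tcp_pos"],s["contact_force"]-f0)
    cv2.imwrite(f"pics/p{k}.png",imaging.capture("side"))
    bot.movel([x,y,128],max_speed=120);bot.dwell(.3)
bot.move_ptp([491,-100,300],[np.pi,0,np.pi/2]); bot.dwell(.2)
m=imaging.camera_model("wrist");w=imaging.capture("wrist");sd=imaging.capture("side")[155:335,255:445]
cv2.imwrite("pics/c2.png",np.vstack([cv2.resize(w[:200,120:520],(600,300)),cv2.resize(sd,(316,300),interpolation=2).repeat(1,0) if 0 else cv2.copyMakeBorder(cv2.resize(sd,(316,300),interpolation=2),0,0,0,284,0)]))
print(proj(m,[491,-22,76]),bot.get_state()["t"])
```

```text
False [ 495.  -194.5   77.9] [-3.2  5.  21.3] 6.5833
[ 495.  -194.6   78.1] [-2.7  4.8 21. ]
False [ 495.3 -194.5   78.4] [-2.8  5.7 24.6] 8.6417
[ 495.3 -194.6   78.7] [-3.2  4.9 24.7]
False [ 495.3 -194.6   78.4] [-3.4  6.1 24.1] 10.7
[ 495.3 -194.7   78.7] [-3.5  5.4 23.5]
[315.5  81.6] 13.1417
```

View pics/c2.png

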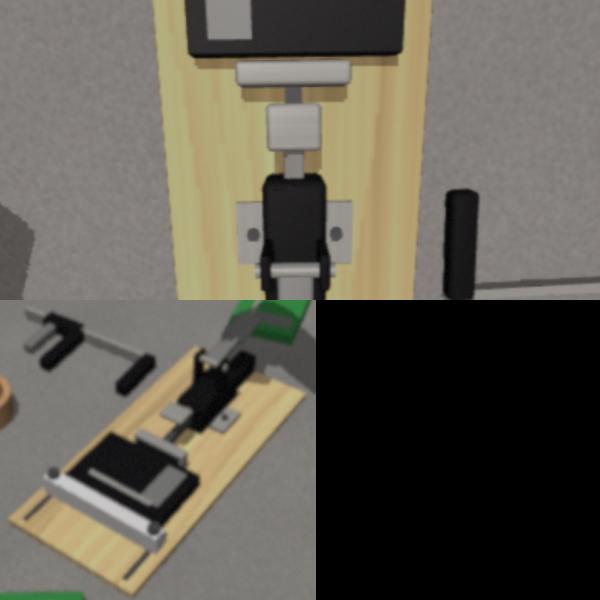

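The overload spring was reached (21–25 N) and the panel is against the fence in the side view. The tab is at wrist pixel (316,85), so about (491,-24). Next I'll press the release.

Run:
```python
from h import *
np.set_printoptions(precision=1,suppress=True)
x,y=491,-24; o=[np.pi,0,np.pi/2]
bot.move_ptp([x,y,100],o); bot.dwell(.1); f0=bot.get_state()["contact_force"]
h=bot.movel([x,y,63],max_speed=40,threshold=16); s=bot.get_state(); print(h,s["tcp_pos"],s["contact_force"]-f0)
bot.dwell(2.2); s=bot.get_state(); print(s["tcp_pos"],s["contact_force"]-f0)
bot.movel([x,y,110],max_speed=80)
bot.move_ptp([491,-100,300],o); bot.dwell(.3)
m=imaging.camera_model("wrist");w=imaging.capture("wrist");sd=imaging.capture("side")[155:335,255:445]
c=cv2.copyMakeBorder(cv2.resize(sd,(316,300),interpolation=2),0,0,0,284,0)
cv2.imwrite("pics/c3.png",np.vstack([cv2.resize(w[:200,120:520],(600,300)),c]));print(bot.get_state()["t"])
```

```text
True [491.  -21.9  63.6] [-1.7  0.5  7.4]
[490.9 -21.9  63.5] [-2.3  0.8  8. ]
19.1833
```

View pics/c3.png

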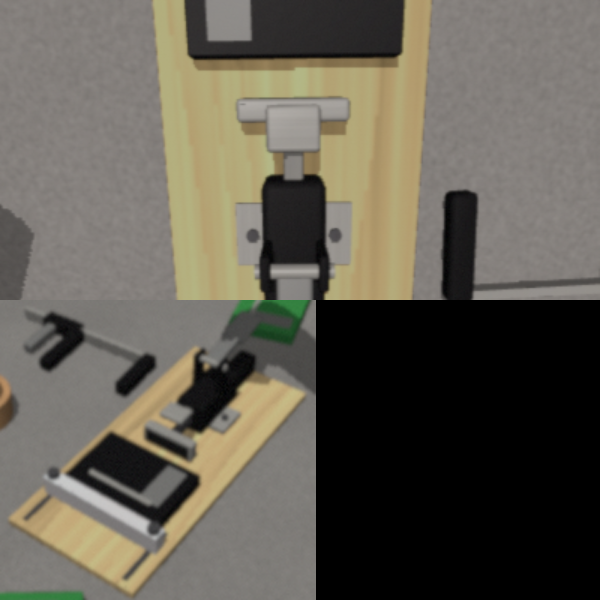

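The jaw is back against the tab and the panel has stayed put. One closer view over the fence will check the gap, along with a numeric check of the jaw.

Run:
```python
from h import *
import pickle
np.set_printoptions(precision=1,suppress=True)
m0=pickle.load(open("w.pkl","rb")); m=imaging.camera_model("wrist")
print("jaw start",at(m0,(288,23),45),"now",at(m,(120+250/1.5,98/1.5),45))
bot.move_ptp([491,30,300],[np.pi,0,np.pi/2]); bot.dwell(.3)
m=imaging.camera_model("wrist");pickle.dump(m,open("w2.pkl","wb"))
cv2.imwrite("pics/w3.png",imaging.capture("wrist"));print(bot.get_state()["t"])
```

```text
jaw start [463.4  -6.7  45. ] now [461.8  -5.6  45. ]
20.1167
```

View pics/w3.png

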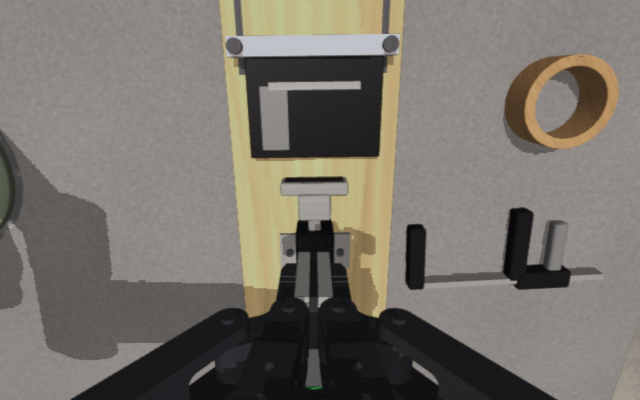

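Run:
```python
from h import *
import pickle
m=pickle.load(open("w2.pkl","rb"))
a=at(m,(315,156.5),35);b=at(m,(315,56),43);print(a,b,b[1]-a[1]-110, at(m,(315,37),43)[1]-b[1])
bot.sign_off()
```

```text
[492.31496879  24.16405079  35.        ] [492.13789389 132.24990618  43.        ] -1.914144608507641 18.137137544742757
the job is handed in; nothing more can be done
```

I pumped the trigger four times and then held the release lever down for about 2 s. The panel is flush against the fence, the jaw is back home, and the job is handed in. No verdict was reported.

- **Clamping:** on the later strokes the force rose to 21–25 N, at or slightly above the stated overload range of 17–23 N. That fits the panel being hard on the fence.
- **Release:** the lever went down to about 63.5 mm (from 76 mm).
- **Jaw:** its face measured y = -5.6 mm, against -6.7 mm at the start. That is within measurement error of home.
- **Panel:** the gap to the fence measured -1.9 mm, which is zero within the roughly 2 mm calibration error. No wood shows between them and the panel looks square.
- **Bystanders and arm:** the tape and spare clamp look undisturbed. The screwdriver was not in the last views, but the arm never went near it. The arm ended clear of everything, with the fingertips 300 mm above the bench, and the clock was at about 20 s of the 54 s allowed.

Two measurements disagreed slightly. The trigger-to-tab distance came out at 170.5 mm instead of 174 mm, and the first touch on the paddle was at 112 mm instead of 119 mm. Neither affected the result.

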